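# Push the enclosure sash up to the marker

### The job

Open the sloped window of the bench enclosure so that the flask on the stirrer can be reached: with the fingertips beneath the blue lip, push the counterweighted window up along its slope until its red pointer is level with the green marker clip, then back away clear of it. Push only, without forcing it: do not pinch the lip between the fingers, and leave the clip, the flask, the bottle and the beaker where they are.

Things in the scene. Friction and masses are not known exactly. Their poses are not given: they have to be found in the camera images.
- cabinet: Fixed benchtop enclosure, aluminium frame, clear panels; 400 deep (x), 400 wide (y), 428 mm high. Origin: on the bench under its middle, 180 mm behind its front; x to its back, y to its left as the robot sees it, z up. The window leans back 45 deg: up the slope is (0.707, 0, 0.707), square into the cabinet (0.707, 0, -0.707). A stirrer inside: front face at x = 10 mm, top at z = 95 mm.
- sill (a point): Middle of the lower end of the window plane, at x = -170, z = 70 mm in the cabinet's frame, on top of the white sill. From here up the slope to the lip the front is open, 110 mm plus the value of joint sash, so fingers can go in beneath the lip. Aluminium side stiles 30 mm wide run up the slope at y = +-180 mm.
- lip_mid (a point): Middle of the underside of the lip (geom lip), 14 mm out from the pane's mid plane. The lip is a blue strip along the window's lower edge, 290 mm wide (y), standing 28 mm out from it, 10 mm thick; push on its underside. A sloping blue cap (geom lip_top) runs from its edge back to the pane 50 mm higher. Axes: z up the slope, x into the cabinet square to the window, y left.
- pointer (a point): Tip of the red pointer, a tab 34 x 22 x 8 mm at the left end (+y) of the lip, moving with the window; 25 mm up the slope from the lip's underside. Axes as lip_mid.
- mark (a point): Mid height of the green marker clip, 36 wide x 20 mm high along the slope, clipped on the left stile beside the pointer's path; it sits by friction and must not be pushed. Axes as lip_mid (z up the slope). The pointer is level with the clip when it is within the clip's 20 mm height.
- sash (a joint): Travel of the window up its slope, m: 0 fully down, 0.21 at the top stop. A counterweight balances it; pushing it up takes 2.5 to 6 N plus 12 N per m/s, and it stays where it is left. Only a push by the fingers themselves counts, near their tips: a gripper pushed too far in bears on the lip with its knuckles.
- marker (a joint): Position of the green clip on the same scale, m: the pointer is level with the middle of the clip when joint sash equals this value. It starts 65 to 185 mm above the window's start.
- flask: Conical glass flask on the stirrer plate inside, 76 mm across the foot, 110 mm high, loose. Origin: centre of its underside.
- reagent: Amber glass bottle with white cap, 56 mm diameter, 120 mm high, loose on the bench in front of the enclosure at one side. Origin: centre of its underside.
- beaker: Open glass beaker, 64 mm diameter, 85 mm high, loose on the bench in front of the enclosure at the other side. Origin: centre of its underside.
Mind the look-alikes: they are no part of the job. What is shaped like the beaker but purple is not meant. Several things have the shape of the reagent; the one meant has the colours described above.

How it is judged:
On the way:
1. the window is rising while the fingers push on the underside strip of its lip (contact force between the fingers and lip above 1 N and velocity of joint sash above 0.004 m/s), for 0.1 s.
At the end, for the whole second after the job is handed in: The red pointer is within 10 mm of the middle of the green clip along the slope (within the clip's height), the window is at rest, the clip has not been shifted by more than 5 mm, and the flask, bottle and beaker stand upright within 20 mm of where they started (z of pointer in the frame of mark between -0.01 and 0.01 m and velocity of joint sash between -0.004 and 0.004 m/s and distance of mark from where it was at the start of the episode below 0.005 m and distance of each of flask, reagent, beaker from where it was at the start of the episode below 0.02 m and angle between each of flask, reagent, beaker's own z axis and vertical below 0.2 rad); the robot touches nothing.
It fails at once if the lip is pinched: fingers press over 2 N on its underside and on its top at once (contact force between the fingers and lip above 2 N and contact force between the fingers and lip_top above 2 N).
It fails at once if the lip is forced or squeezed with over 40 N (contact force between the fingers and lip above 40 N or contact force between the fingers and lip_top above 40 N).
It fails at once if the marker clip is shifted by more than 5 mm (distance of mark from where it was at the start of the episode above 0.005 m).
It fails at once if the flask, bottle or beaker is moved more than 20 mm, lifted or tipped (distance of any of flask, reagent, beaker from where it was at the start of the episode above 0.02 m or angle between any of flask, reagent, beaker's own z axis and vertical above 0.2 rad).
It also fails if it takes over 40 s, if anything falls off the work surface, if the arm or the gripper's body presses on something with over 40 N, if the wrist force passes 120 N, or if a joint passes its speed limit or range.

### The arm

A 6-joint arm with a two-finger parallel gripper is mounted at the origin on the work surface. World frame = base frame: x ahead of the robot, y to its left, z up, the work surface at z = 0. Lengths are in m, angles in rad, forces in N, time in s.
With the tool pointing down it reaches from about 0.325 to 0.775 m from the base axis. Payload 5.5 kg.
Tool frame: the origin (TCP) lies on the centre line of the jaws, within the pads' length; the fingertips stand 19 mm ahead of it and the grasp point (between the pads) is the TCP; z points along the fingers, y is the line along which they close (so a half turn about z gives the same grasp; the last joint's range is limited). The gripper opens to 88 mm and grips with 3 to 60 N. Pads are 20 mm wide; open, the fingers measure 115 mm over their backs; the gripper's body (75 mm by 178 mm) begins 61 mm behind the grasp point.
Start: joints at [-1.403, 0.091, 1.231, -0, 1.82, -0.057], TCP at [0.134, -0.585, 0.242] pointing down, gripper open.
Joint ranges: [-2.87, 2.87], [-0.86, 2.18], [0.17, 2.46], [-1.51, 4.65], [0.06, 2.69], [-2.65, 2.65]. Speed limits (rad/s): [2.57, 2.57, 3.01, 3.14, 3.14, 3.14].

### API

Orientations are given as a unit quaternion [x, y, z, w].
In Python, from plant import env gives the robot as it stands.
- The arm moves only by the tool apply_moves, never from a script. Its argument "steps" is a list of rows, each an object of numbers: "tx", "ty", "tz": the shift along the tool's x, y, z in units of 40 mm (1.0 is 40 mm); "wx", "wy", "wz": the turn, a rotation vector about the tool's x, y, z in units of 5 degrees (1.0 is 5 degrees); "hand": the closure, from 0 (fully open) to 1 (shut). In form: [{"tx": .., "ty": .., "tz": .., "wx": .., "wy": .., "wz": .., "hand": ..}, ...]. A call has 1 to 8 rows; each row is the pose to reach, as a shift and turn from the pose commanded when the call began, along the tool's axes at that moment; what a row does not reach only later rows make up. A row lasts 1/12 s, in which the tool goes at most 41.7 mm and 7.16 degrees, less where a joint would pass 70% of its speed; a pose out of reach is approached as far as the arm can. A call with a gripper value outside its range is refused whole. The fingers move at their own pace and stop on an object; "squeeze" is the grip in N (left out, the last holds). Time passes only in rows, so rows that repeat a pose let the fingers close. It gives the time, the measured TCP pose, the force, the opening and the grip force at its end, in the units of the state.
- env.get_state(): the state, without advancing time (a new reading comes with each control period).
- env.read_camera(name): name is "scene" or "top"; returns the picture (384x512x3 uint8, blue, green, red); there is no depth.
- env.camera_model(name): a dict with "mtx" (3x3 intrinsics, pixels), "extrinsics" (4x4, takes a point from world to camera coordinates). Camera axes: x right, y down, z forward; pixel columns grow to the right and rows downward; lengths in m; the calibration is good to about 2 mm. A picture is of the moment at which its call begins. camera_model takes no time and is no camera call.
- env.finish_job(): hands the job in; it is judged then, once.
The state is a dict: "time": time; "qpos": joint angles; "dq": joint speeds; "joint_efforts": joint torques, N m; "tcp_pos": TCP position; "tool_rot": TCP orientation; "force": force on the tool from outside, world axes, zero at the start; "torque": the same for the moment, N m; "gripper_width": finger opening in m; "gripper_force": force on a finger pad.
Only numpy, scipy, OpenCV 4.12 (cv2) and the standard library are available. Lean on these libraries where they do the work, as an engineer would, in place of code of your own. Each camera call takes 0.05 s, during which the arm holds its last target. There are 200 camera calls.

## Working session

There is one attempt and no reset: what is moved stays moved. The work goes in short steps, Python scripts to look and compute and a tool call to move; the robot and the scene stay as the last step left them, time stands still between calls to the robot, and variables do not carry over. Pictures are saved under pics/ and viewed, at most 10 in all, crops included, and the job is handed in when it is done.

Besides the shell and the picture viewer there is one more tool, called after "Request:" as name(argument=value, ...), one argument or row to a line, values as JSON. apply_moves: Moves the arm, as the interface text tells. Its arguments: {"type":"object","properties":{"steps":{"type":"array"},"squeeze":{"type":"number"}},"required":["steps"]}

```bash
mkdir -p pics; ls; python3 - <<'E'
from plant import env
import cv2,numpy as np
np.set_printoptions(precision=4,suppress=True)
for n in("scene","top"):
    cv2.imwrite(f"pics/{n}0.png",cv2.resize(env.read_camera(n),None,fx=1.5,fy=1.5,interpolation=cv2.INTER_CUBIC))
    m=env.camera_model(n);print(m["mtx"],m["extrinsics"])
s=env.get_state();print(s["time"],s["tcp_pos"],s["tool_rot"])
E
```

```text
pics
[[423.3775   0.     252.2953]
 [  0.     423.3775 188.172 ]
 [  0.       0.       1.    ]] [[ 0.3922  0.9199  0.0028 -0.1569]
 [ 0.8411 -0.3573 -0.4059 -0.3647]
 [-0.3724  0.1616 -0.9139  1.2963]
 [ 0.      0.      0.      1.    ]]
[[444.7118   0.     249.7585]
 [  0.     444.7118 192.5266]
 [  0.       0.       1.    ]] [[-0.0011 -1.      0.0017 -0.0504]
 [-0.9825  0.0008 -0.1863  0.5123]
 [ 0.1863 -0.0019 -0.9825  1.2035]
 [ 0.      0.      0.      1.    ]]
0.1 [ 0.1337 -0.5847  0.2406] [ 0.9937  0.1121 -0.0001 -0.0009]
```

View pics/scene0.png

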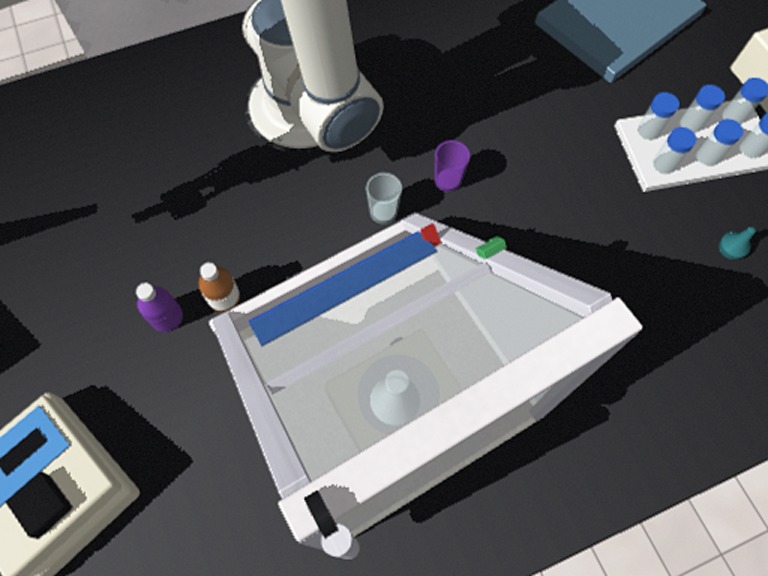

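View pics/top0.png

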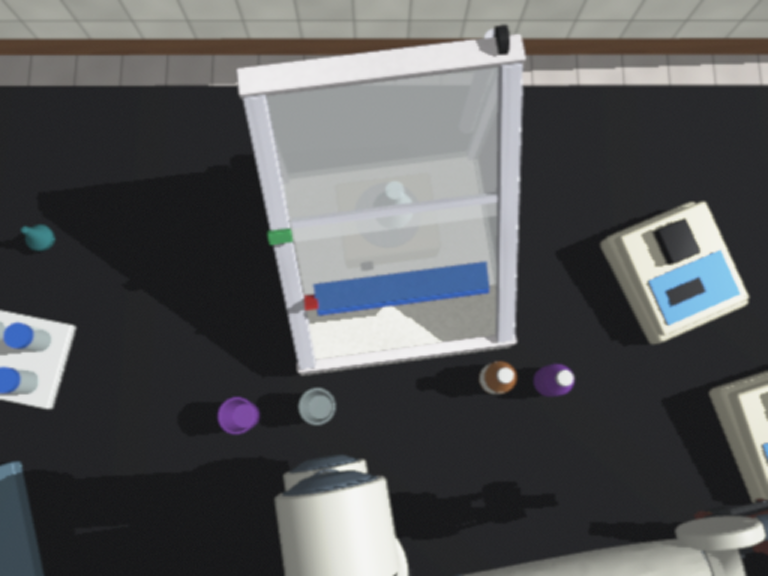

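The scene picture (768 px wide) shows the enclosure with its blue lip at (340,290), the red pointer (430,235) and the green clip (491,247). In the top view these are at (400,288), (311,302) and (280,237).

Candidates (top): 
- **Beaker:** clear one at (317,406), chosen. The purple one at (238,415) is a decoy.
- **Bottle:** amber with white cap at (498,378), chosen. The purple one at (555,379) is a decoy.

Next, one close crop of each view.

```bash
python3 - <<'E'
import cv2
from plant import env
t=env.read_camera("top")[140:290,150:360]; s=env.read_camera("scene")[130:240,130:350]
cv2.imwrite("pics/t1.png",cv2.resize(t,None,fx=3.8,fy=3.8,interpolation=cv2.INTER_CUBIC))
cv2.imwrite("pics/s1.png",cv2.resize(s,None,fx=3.6,fy=3.6,interpolation=cv2.INTER_CUBIC))
E
```

```text
(no output)
```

View pics/t1.png

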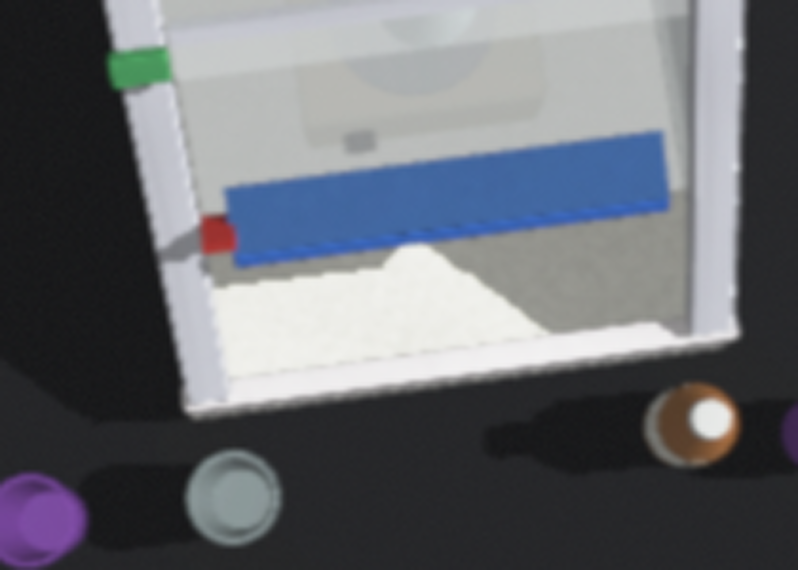

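View pics/s1.png

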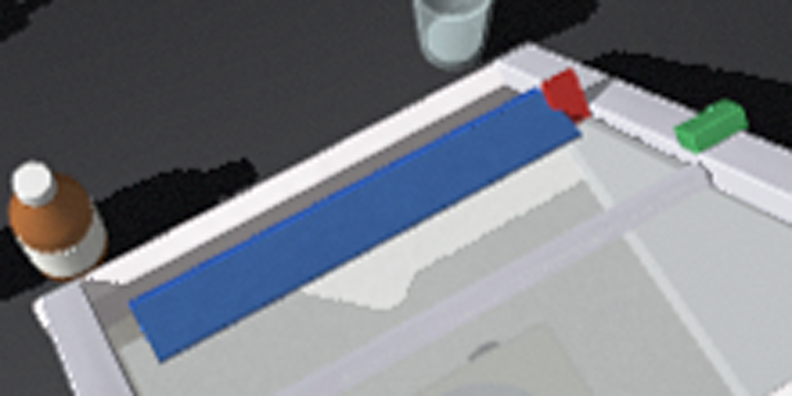

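Readings from the crops (crop pixels):
- **Top crop:** lip outer lower edge from (236,267) to (669,211), cap top edge from (226,187) to (662,132), clip (140,67), beaker (233,497), bottle (693,425).
- **Scene crop:** lip edge from (130,302) to (540,88), cap top from (160,362) to (581,132), clip (712,127).

Next I fit the pose.

```bash
cat > h.py <<'E'
import numpy as np
from plant import env
from scipy.optimize import least_squares
np.set_printoptions(precision=4,suppress=True)
CM={n:env.camera_model(n) for n in("top","scene")}
def proj(n,P):
    m=CM[n];q=m["extrinsics"][:3,:3]@P+m["extrinsics"][:3,3];q=m["mtx"]@q;return q[:2]/q[2]
px={"top":lambda c,r:np.array([150+c/3.8,140+r/3.8]),"scene":lambda c,r:np.array([130+c/3.6,130+r/3.6])}
def world(cx,cy,yaw,s,out,y):   # s up slope from sill, out = out of cabinet, m
    k=np.sqrt(.5);p=np.array([-.17+k*s-k*out,y,.07+k*s+k*out])
    c,n=np.cos(yaw),np.sin(yaw);return np.array([cx+c*p[0]-n*p[1],cy+n*p[0]+c*p[1],p[2]])
def tri(o):
    return least_squares(lambda P:np.concatenate([proj(n,P)-o[n] for n in o]),[.6,0,.1]).x
E
python3 - <<'E'
from h import *
# (cam, crop px, s offset from lip underside, out, y sign)
O=[("top",(236,267),0,.028,1),("top",(669,211),0,.028,-1),("top",(226,187),None,.004,1),("top",(662,132),None,.004,-1),
("scene",(540,88),.01,.028,1),("scene",(130,302),.01,.028,-1),("scene",(581,132),None,.004,1),("scene",(160,362),None,.004,-1)]
def f(x):
    r=[]
    for n,c,ds,out,sg in O:
        r.append(proj(n,world(*x[:3],x[3]+(x[4] if ds is None else ds),out,sg*.145))-px[n](*c))
    return np.concatenate(r)
R=least_squares(f,[.7,0,.1,.12,.06]);x=R.x
print("cx cy yaw s ctop",x,"rms px",np.sqrt(np.mean(R.fun**2)));print(R.fun.reshape(-1,2))
C=tri({"top":px["top"](140,67),"scene":px["scene"](712,127)});print("clip",C)
def loc(P):
    c,n=np.cos(x[2]),np.sin(x[2]);d=P[:2]-x[:2];X=c*d[0]+n*d[1]+.17;Y=-n*d[0]+c*d[1];Z=P[2]-.07;k=np.sqrt(.5)
    return np.array([k*(X+Z),k*(Z-X),Y])
print("clip s,out,y",loc(C))
print("red",loc(tri({"top":px["top"](219,235),"scene":px["scene"](566,96)})))
for nm,z,c in(("beaker",.085,(233,497)),("bottlecap",.12,(711,420))):
    P=least_squares(lambda q:proj("top",np.array([*q,z]))-px["top"](*c),[.5,0]).x;print(nm,P)
print("cam",[-CM[n]["extrinsics"][:3,:3].T@CM[n]["extrinsics"][:3,3] for n in CM])
print("lip mid",world(*x[:3],x[3],.014,0))
for n in CM:
  for s,y in((0,.195),(0,-.195)): 
    p=proj(n,world(*x[:3],s,.0,y)); print(n,p, (p-[150,140])*3.8 if n=="top" else (p-130)*3.6)
E
```

```text
cx cy yaw s ctop [ 0.5642 -0.0845  0.1298  0.1218  0.0486] rms px 0.6380443677398573
[[-0.874   0.1253]
 [-0.4558  0.0142]
 [-1.1927 -0.1204]
 [-0.761  -0.4522]
 [-0.2161 -0.1125]
 [-0.8781  0.781 ]
 [-0.7877  0.5299]
 [-0.8752 -0.4448]]
clip [0.553  0.098  0.2746]
clip s,out,y [0.2738 0.0156 0.1825]
red [0.1453 0.0206 0.1529]
beaker [0.2949 0.051 ]
bottlecap [ 0.3457 -0.2766]
cam [array([ 0.2791, -0.0486,  1.278 ]), array([ 0.851 , -0.1954,  1.0371])]
lip mid [ 0.4712 -0.0967  0.166 ]
top [198.9484 242.58  ] [186.0037 389.8039]
top [341.049  223.8761] [725.9863 318.7291]
scene [278.4132 145.1687] [534.2876  54.6073]
scene [142.0157 216.2316] [ 43.2566 310.4337]
```

The fit is good (0.6 px). The lip underside is at s≈0.122, so sash≈0.012. The clip is at s≈0.274, so the travel needed is about 0.128 m. I'll write a helper that gives moves in tool units.

```bash
cat >> h.py <<'E'
from scipy.spatial.transform import Rotation as Ro
CAB=(.5642,-.0845,.1298)
def goal(s,out,y,tilt):   # fingertip at (s,out,y)
    t=np.radians(tilt);R=Ro.from_euler("z",CAB[2])*Ro.from_matrix(np.array([[np.cos(t),0,np.sin(t)],[0,-1,0],[np.sin(t),0,-np.cos(t)]]))
    return world(*CAB,s,out,y)-R.apply([0,0,.019]),R
def rel(g,frm=None):
    st=env.get_state();p,R0=frm or (st["tcp_pos"],Ro.from_quat(st["tool_rot"]))
    i=R0.inv();return (i.apply(g[0]-p)/.04).round(2),(np.degrees((i*g[1]).as_rotvec())/5).round(2),g[0].round(3)
def where():
    st=env.get_state();R=Ro.from_quat(st["tool_rot"]);P=st["tcp_pos"]+R.apply([0,0,.019])
    c,n=np.cos(CAB[2]),np.sin(CAB[2]);d=P[:2]-CAB[:2];X=c*d[0]+n*d[1]+.17;Y=-n*d[0]+c*d[1];Z=P[2]-.07;k=np.sqrt(.5)
    z=R.apply([0,0,1]);print("t",st["time"],"tip s,out,y",np.array([k*(X+Z),k*(Z-X),Y]),"tilt",np.degrees(np.arccos(-z[2])),"F",st["force"],"q",st["qpos"])
E
python3 - <<'E'
from h import *
where()
print(rel(goal(.075,.12,-.05,25)));print(rel(goal(.075,.05,-.05,45)))
E
```

```text
t 0.2 tip s,out,y [-0.12    0.3348 -0.4403] tilt 0.07050114148577 F [-0.091  -0.0857  0.4844] q [-1.4027  0.0916  1.2314 -0.      1.8198 -0.0567]
(array([ 7.94, -9.05,  0.41]), array([-0.25,  5.  ,  1.07]), array([ 0.363, -0.161,  0.225]))
(array([ 9.04, -8.94,  1.74]), array([-0.44,  8.99,  1.03]), array([ 0.406, -0.156,  0.172]))
```

Request:
apply_moves(
  steps=[
    {"tx": 8,"ty": -9,"tz": 0,"wx": -0.2,"wy": 5,"wz": 1,"hand": 1},
    {"tx": 8,"ty": -9,"tz": 0,"wx": -0.2,"wy": 5,"wz": 1,"hand": 1},
    {"tx": 8,"ty": -9,"tz": 0,"wx": -0.2,"wy": 5,"wz": 1,"hand": 1},
    {"tx": 8,"ty": -9,"tz": 0,"wx": -0.2,"wy": 5,"wz": 1,"hand": 1},
    {"tx": 8,"ty": -9,"tz": 0,"wx": -0.2,"wy": 5,"wz": 1,"hand": 1},
    {"tx": 8,"ty": -9,"tz": 0,"wx": -0.2,"wy": 5,"wz": 1,"hand": 1},
    {"tx": 8,"ty": -9,"tz": 0,"wx": -0.2,"wy": 5,"wz": 1,"hand": 1},
    {"tx": 8,"ty": -9,"tz": 0,"wx": -0.2,"wy": 5,"wz": 1,"hand": 1},
  ],
  squeeze=5,
)

```text
time: 0.87
tcp_pos: [0.2942, -0.2911, 0.2413]
tool_rot: [0.974, 0.066, 0.216, -0.016]
force: [0.5, -0.0, -0.9]
gripper_width: 0.038
gripper_force: 0.0
```

```bash
python3 - <<'E'
from h import *
where()
print(rel(goal(.075,.12,-.05,25)));print(rel(goal(.075,.06,-.05,45)))
E
```

```text
t 0.8667 tip s,out,y [ 0.0267  0.1913 -0.1699] tilt 25.029520274683787 F [ 0.4528 -0.0059 -0.8945] q [-1.2037 -0.6168  1.8751  0.433   1.7594  0.3418]
(array([ 1.76, -2.99,  1.27]), array([-0.04, -0.01,  0.04]), array([ 0.363, -0.161,  0.225]))
(array([ 2.11, -2.98,  2.71]), array([-0.05,  3.99,  0.04]), array([ 0.399, -0.156,  0.179]))
```

Request:
apply_moves(
  steps=[
    {"tx": 1,"ty": -1,"tz": 0.2,"hand": 1},
    {"tx": 2,"ty": -2,"tz": 0.6,"hand": 1},
    {"tx": 2,"ty": -3,"tz": 1,"hand": 1},
    {"tx": 2,"ty": -3,"tz": 1.3,"hand": 1},
    {"tx": 2,"ty": -3,"tz": 1.3,"hand": 1},
    {"tx": 2,"ty": -3,"tz": 1.3,"wy": 1,"hand": 1},
    {"tx": 2,"ty": -3,"tz": 1.3,"wy": 2,"hand": 1},
  ],
)

```text
validation failed for argument at $.st...
```

```bash
python3 - <<'E'
from h import *
where()
for o,t in((.06,45),(0,45),(0,35),(-.01,50)):print(rel(goal(.075,o,-.05,t)))
E
```

```text
t 0.8667 tip s,out,y [ 0.0267  0.1913 -0.1699] tilt 25.029520274683787 F [ 0.4528 -0.0059 -0.8945] q [-1.2037 -0.6168  1.8751  0.433   1.7594  0.3418]
(array([ 2.11, -2.98,  2.71]), array([-0.05,  3.99,  0.04]), array([ 0.399, -0.156,  0.179]))
(array([ 2.62, -2.97,  4.12]), array([-0.05,  3.99,  0.04]), array([ 0.441, -0.151,  0.136]))
(array([ 2.7 , -2.97,  4.1 ]), array([-0.05,  1.99,  0.04]), array([ 0.444, -0.151,  0.139]))
(array([ 2.66, -2.97,  4.37]), array([-0.05,  4.99,  0.03]), array([ 0.447, -0.15 ,  0.128]))
```

Request:
apply_moves(
  steps=[
    {"tx": 1,"ty": -1,"tz": 0.2,"wx": 0,"wy": 0,"wz": 0,"hand": 1},
    {"tx": 2,"ty": -2,"tz": 0.6,"wx": 0,"wy": 0,"wz": 0,"hand": 1},
    {"tx": 2,"ty": -3,"tz": 1,"wx": 0,"wy": 0,"wz": 0,"hand": 1},
    {"tx": 2,"ty": -3,"tz": 1.3,"wx": 0,"wy": 0,"wz": 0,"hand": 1},
    {"tx": 2,"ty": -3,"tz": 1.3,"wx": 0,"wy": 1,"wz": 0,"hand": 1},
    {"tx": 2,"ty": -3,"tz": 1.3,"wx": 0,"wy": 2,"wz": 0,"hand": 1},
    {"tx": 2,"ty": -3,"tz": 1.3,"wx": 0,"wy": 2,"wz": 0,"hand": 1},
  ],
)

```text
time: 1.45
tcp_pos: [0.3807, -0.169, 0.2283]
tool_rot: [0.952, 0.067, 0.297, -0.028]
force: [-0.9, -0.1, -0.8]
gripper_width: 0.0006
gripper_force: 0.0
```

```bash
python3 - <<'E'
from h import *
where()
for o,t in((.06,45),(0,45),(0,35),(-.01,50)):print(rel(goal(.075,o,-.05,t)))
E
```

```text
t 1.45 tip s,out,y [ 0.0923  0.1095 -0.0596] tilt 34.667518544288725 F [-0.9489 -0.0739 -0.8226] q [-0.9182 -0.8553  2.0798  0.5261  1.5982  0.6132]
(array([-0.29, -0.23,  1.31]), array([-0.22,  2.07,  0.04]), array([ 0.399, -0.156,  0.179]))
(array([-0.02, -0.2 ,  2.78]), array([-0.22,  2.07,  0.04]), array([ 0.441, -0.151,  0.136]))
(array([ 0.06, -0.2 ,  2.77]), array([-0.22,  0.07,  0.06]), array([ 0.444, -0.151,  0.139]))
(array([-0.01, -0.19,  3.04]), array([-0.22,  3.07,  0.03]), array([ 0.447, -0.15 ,  0.128]))
```

Request:
apply_moves(
  steps=[
    {"tx": 0,"ty": -0.1,"tz": 0.6,"wx": -0.1,"wy": 0,"wz": 0,"hand": 1},
    {"tx": 0,"ty": -0.2,"tz": 1.2,"wx": -0.2,"wy": 0,"wz": 0,"hand": 1},
    {"tx": 0,"ty": -0.2,"tz": 1.8,"wx": -0.2,"wy": 0,"wz": 0,"hand": 1},
    {"tx": 0,"ty": -0.2,"tz": 2.4,"wx": -0.2,"wy": 0,"wz": 0,"hand": 1},
    {"tx": 0,"ty": -0.2,"tz": 2.7,"wx": -0.2,"wy": 0.5,"wz": 0,"hand": 1},
    {"tx": 0,"ty": -0.2,"tz": 2.7,"wx": -0.2,"wy": 1,"wz": 0,"hand": 1},
    {"tx": 0,"ty": -0.2,"tz": 2.7,"wx": -0.2,"wy": 1.5,"wz": 0,"hand": 1},
    {"tx": 0,"ty": -0.2,"tz": 2.7,"wx": -0.2,"wy": 2,"wz": 0,"hand": 1},
  ],
)

```text
time: 2.12
tcp_pos: [0.4451, -0.158, 0.1414]
tool_rot: [0.924, 0.062, 0.377, -0.025]
force: [-0.5, 0.3, -0.0]
gripper_width: 0.0004
gripper_force: 0.0
```

```bash
python3 - <<'E'
from h import *
where()
for s,o,t in((.08,-.01,48),(.105,-.01,48),(.105,-.01,45),(.105,-.01,52)):print(rel(goal(s,o,-.05,t)))
E
```

```text
t 2.1167 tip s,out,y [ 0.0803  0.0015 -0.0574] tilt 44.41005003821157 F [-0.4672  0.3051 -0.0388] q [-0.8371 -0.8561  2.2975  0.6503  1.2666  0.54  ]
(array([-0.03, -0.19,  0.29]), array([-0.03,  0.72,  0.03]), array([ 0.451, -0.15 ,  0.132]))
(array([ 0.59, -0.18,  0.28]), array([-0.03,  0.72,  0.03]), array([ 0.469, -0.147,  0.15 ]))
(array([ 0.62, -0.18,  0.28]), array([-0.03,  0.12,  0.03]), array([ 0.469, -0.147,  0.151]))
(array([ 0.56, -0.18,  0.29]), array([-0.03,  1.52,  0.03]), array([ 0.468, -0.147,  0.149]))
```

Request:
apply_moves(
  steps=[
    {"tx": 0.2,"ty": -0.1,"tz": 0,"wx": 0,"wy": 0.5,"wz": 0,"hand": 1},
    {"tx": 0.4,"ty": -0.2,"tz": 0,"wx": 0,"wy": 1,"wz": 0,"hand": 1},
    {"tx": 0.5,"ty": -0.2,"tz": 0,"wx": 0,"wy": 1,"wz": 0,"hand": 1},
    {"tx": 0.5,"ty": -0.2,"tz": 0,"wx": 0,"wy": 1,"wz": 0,"hand": 1},
  ],
)

```text
time: 2.45
tcp_pos: [0.4641, -0.1534, 0.156]
tool_rot: [0.907, 0.062, 0.415, -0.03]
force: [0.1, 0.1, 1.3]
gripper_width: 0.0007
gripper_force: 0.0
```

```bash
python3 - <<'E'
from h import *
import cv2
where()
for s,o,t in((.12,.003,48),(.235,.003,48)):print(rel(goal(s,o,-.05,t)))
a=env.read_camera("top")[150:270,190:360];b=env.read_camera("scene")[120:240,130:340]
cv2.imwrite("pics/c2.png",np.hstack([cv2.resize(i,(400,int(400*i.shape[0]/i.shape[1])))[:228] for i in(a,b)]))
E
```

```text
t 2.45 tip s,out,y [ 0.1059 -0.0018 -0.0552] tilt 49.19360499869735 F [0.1072 0.0854 1.335 ] q [-0.8341 -0.8558  2.307   0.7298  1.2188  0.5097]
(array([ 0.37, -0.13, -0.09]), array([-0.08, -0.24,  0.03]), array([ 0.47 , -0.147,  0.17 ]))
(array([ 3.24, -0.12,  0.12]), array([-0.08, -0.24,  0.03]), array([ 0.551, -0.137,  0.251]))
```

View pics/c2.png

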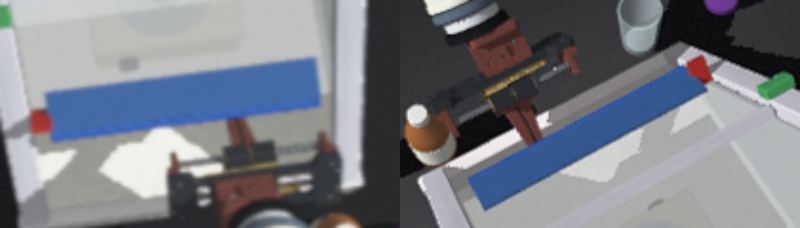

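The crop shows the closed fingertips entering below the blue lip (left image (240,130), right image (530,130)), with the gripper body clear of the bottle and beaker. Next is a slow push.

Request:
apply_moves(
  steps=[
    {"tx": 0.2,"ty": 0,"tz": 0,"wx": 0,"wy": 0,"wz": 0,"hand": 1},
    {"tx": 0.4,"ty": 0,"tz": 0,"wx": 0,"wy": 0,"wz": 0,"hand": 1},
    {"tx": 0.6,"ty": 0,"tz": 0.02,"wx": 0,"wy": 0,"wz": 0,"hand": 1},
    {"tx": 0.8,"ty": 0,"tz": 0.04,"wx": 0,"wy": 0,"wz": 0,"hand": 1},
    {"tx": 1.0,"ty": 0,"tz": 0.06,"wx": 0,"wy": 0,"wz": 0,"hand": 1},
    {"tx": 1.2,"ty": 0,"tz": 0.08,"wx": 0,"wy": 0,"wz": 0,"hand": 1},
    {"tx": 1.4,"ty": 0,"tz": 0.1,"wx": 0,"wy": 0,"wz": 0,"hand": 1},
    {"tx": 1.6,"ty": 0,"tz": 0.12,"wx": 0,"wy": 0,"wz": 0,"hand": 1},
  ],
)

```text
time: 3.22
tcp_pos: [0.5097, -0.1467, 0.2011]
tool_rot: [0.907, 0.062, 0.415, -0.03]
force: [-6.4, -1.4, -1.1]
gripper_width: 0.0007
gripper_force: 2.8
```

```bash
python3 - <<'E'
from h import *
where()
for s in (.22,.239):print(rel(goal(s,.001,-.05,49)))
E
```

```text
t 3.2167 tip s,out,y [ 0.1704 -0.0026 -0.0544] tilt 49.194164259248446 F [-6.3634 -1.3603 -1.0888] q [-0.7132 -0.733   2.1622  0.6724  1.1595  0.6225]
(array([ 1.24, -0.11,  0.  ]), array([-0.1 , -0.04,  0.04]), array([ 0.541, -0.138,  0.239]))
(array([ 1.72, -0.11,  0.04]), array([-0.1 , -0.04,  0.04]), array([ 0.555, -0.136,  0.252]))
```

Request:
apply_moves(
  steps=[
    {"tx": 0.2,"ty": 0,"tz": 0,"wx": 0,"wy": 0,"wz": 0,"hand": 1},
    {"tx": 0.4,"ty": 0,"tz": 0,"wx": 0,"wy": 0,"wz": 0,"hand": 1},
    {"tx": 0.6,"ty": 0,"tz": 0,"wx": 0,"wy": 0,"wz": 0,"hand": 1},
    {"tx": 0.8,"ty": 0,"tz": 0,"wx": 0,"wy": 0,"wz": 0,"hand": 1},
    {"tx": 0.95,"ty": 0,"tz": 0,"wx": 0,"wy": 0,"wz": 0,"hand": 1},
    {"tx": 1.05,"ty": 0,"tz": 0,"wx": 0,"wy": 0,"wz": 0,"hand": 1},
    {"tx": 1.1,"ty": 0,"tz": 0,"wx": 0,"wy": 0,"wz": 0,"hand": 1},
    {"tx": 1.1,"ty": 0,"tz": 0,"wx": 0,"wy": 0,"wz": 0,"hand": 1},
  ],
)

```text
time: 3.88
tcp_pos: [0.5382, -0.1424, 0.2349]
tool_rot: [0.907, 0.063, 0.416, -0.031]
force: [-0.7, 0.2, -4.1]
gripper_width: 0.0006
gripper_force: 1.6
```

```bash
python3 - <<'E'
from h import *
import cv2
where()
t=env.read_camera("top")[130:240,150:360]; s=env.read_camera("scene")[130:240,130:350]
cv2.imwrite("pics/d.png",np.vstack([cv2.resize(t,(570,299),interpolation=cv2.INTER_CUBIC),cv2.resize(s,(570,285),interpolation=cv2.INTER_CUBIC)]))
E
```

```text
t 3.8833 tip s,out,y [ 0.2147  0.001  -0.0539] tilt 49.346159671770884 F [-0.7023  0.1775 -4.0782] q [-0.6502 -0.6592  2.061   0.6359  1.1423  0.6938]
```

View pics/d.png

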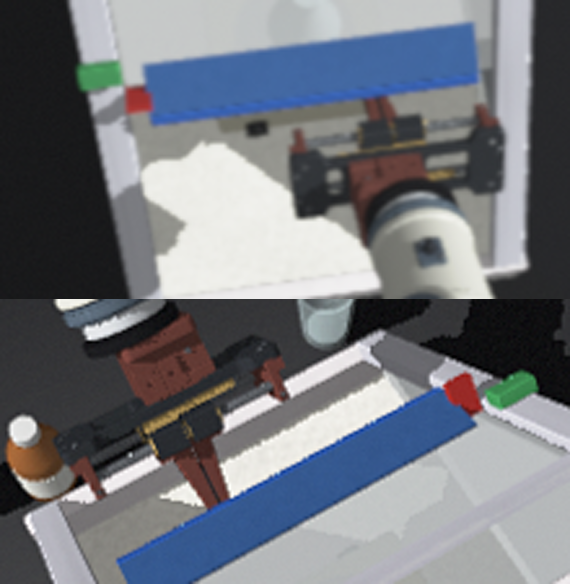

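The window has risen. In the top half the pointer is at (139,99) and the clip at (99,75); in the bottom half they are at (463,392) and (511,389). The lip edge runs (153,125)–(477,82) in the top half. I'll refit s from these.

```bash
python3 - <<'E'
from h import *
k=570/210;k2=570/220
T=lambda c,r:np.array([150+c/k,130+r/k]);S=lambda c,r:np.array([130+c/k2,130+(r-299)/k2])
O=[("top",T(153,125),0,.028,1),("top",T(477,82),0,.028,-1),("top",T(145,66),.0486,.004,1),("top",T(473,24),.0486,.004,-1),
("scene",S(440,388),.01,.028,1),("scene",S(118,559),.01,.028,-1),("scene",S(476,424),.0486,.004,1)]
R=least_squares(lambda x:np.concatenate([proj(n,world(*CAB,x[0]+d,o,g*.145))-p for n,p,d,o,g in O]),[.2])
print(R.x,R.fun.reshape(-1,2))
def loc(P):
    c,n=np.cos(CAB[2]),np.sin(CAB[2]);d=P[:2]-CAB[:2];X=c*d[0]+n*d[1]+.17;Y=-n*d[0]+c*d[1];Z=P[2]-.07;k=np.sqrt(.5)
    return np.array([k*(X+Z),k*(Z-X),Y])
print("clip",loc(tri({"top":T(99,75),"scene":S(511,389)})),"red",loc(tri({"top":T(139,99),"scene":S(463,392)})))
E
```

```text
[0.2227] [[-1.1003  0.4341]
 [ 0.0574  0.8779]
 [-1.306  -0.5303]
 [-0.7298 -0.4043]
 [ 0.3434 -0.3574]
 [-1.0195  1.324 ]
 [-1.0014  0.2497]]
clip [0.2742 0.0172 0.1823] red [0.25   0.0236 0.1526]
```

Request:
apply_moves(
  steps=[
    {"tx": 0.15,"ty": 0,"tz": 0,"wx": 0,"wy": 0,"wz": 0,"hand": 1},
    {"tx": 0.3,"ty": 0,"tz": 0.02,"wx": 0,"wy": 0,"wz": 0,"hand": 1},
    {"tx": 0.42,"ty": 0,"tz": 0.03,"wx": 0,"wy": 0,"wz": 0,"hand": 1},
    {"tx": 0.52,"ty": 0,"tz": 0.04,"wx": 0,"wy": 0,"wz": 0,"hand": 1},
    {"tx": 0.58,"ty": 0,"tz": 0.04,"wx": 0,"wy": 0,"wz": 0,"hand": 1},
    {"tx": 0.62,"ty": 0,"tz": 0.04,"wx": 0,"wy": 0,"wz": 0,"hand": 1},
    {"tx": 0.62,"ty": 0,"tz": 0.04,"wx": 0,"wy": 0,"wz": 0,"hand": 1},
    {"tx": 0.62,"ty": 0,"tz": 0.04,"wx": 0,"wy": 0,"wz": 0,"hand": 1},
  ],
)

```text
time: 4.65
tcp_pos: [0.5553, -0.1404, 0.2524]
tool_rot: [0.907, 0.062, 0.416, -0.03]
force: [-1.6, 2.3, -3.0]
gripper_width: 0.0008
gripper_force: 1.1
```

```bash
python3 - <<'E'
from h import *
import cv2
where()
t=env.read_camera("top")[110:220,150:360]; s=env.read_camera("scene")[130:240,130:350]
cv2.imwrite("pics/e.png",np.vstack([cv2.resize(t,(570,299),interpolation=cv2.INTER_CUBIC),cv2.resize(s,(570,285),interpolation=cv2.INTER_CUBIC)]))
E
```

```text
t 4.65 tip s,out,y [ 0.2393  0.0012 -0.0541] tilt 49.35703391329406 F [-1.6109  2.2789 -2.9684] q [-0.6157 -0.6137  2.0025  0.6133  1.1323  0.733 ]
```

View pics/e.png

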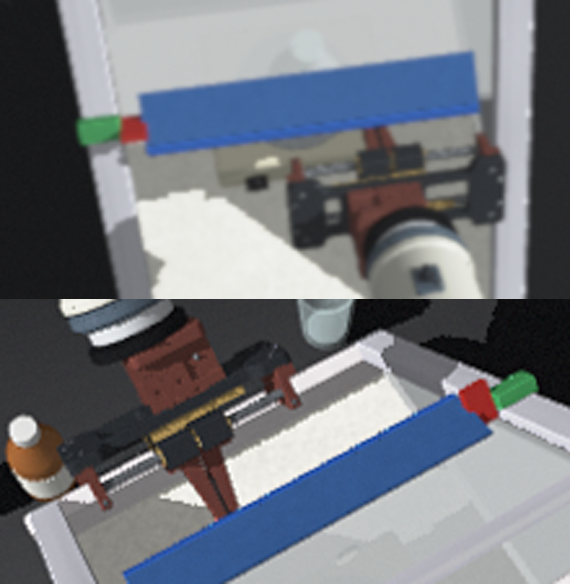

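The red pointer is now next to the green clip: top half pointer (133,128), clip (99,130); bottom half pointer (478,400), clip (515,389). A quick numeric check before backing off.

```bash
python3 - <<'E'
from h import *
k=570/210;k2=570/220
T=lambda c,r:np.array([150+c/k,110+r/k]);S=lambda c,r:np.array([130+c/k2,130+(r-299)/k2])
O=[("top",T(148,154),0,.028,1),("top",T(477,111),0,.028,-1),("top",T(141,95),.0486,.004,1),("top",T(473,53),.0486,.004,-1),
("scene",S(456,397),.01,.028,1),("scene",S(126,573),.01,.028,-1),("scene",S(492,432),.0486,.004,1)]
R=least_squares(lambda x:np.concatenate([proj(n,world(*CAB,x[0]+d,o,g*.145))-p for n,p,d,o,g in O]),[.2])
print(R.x+.025,np.abs(R.fun).max())
def loc(P):
    c,n=np.cos(CAB[2]),np.sin(CAB[2]);d=P[:2]-CAB[:2];X=c*d[0]+n*d[1]+.17;Y=-n*d[0]+c*d[1];Z=P[2]-.07;k=np.sqrt(.5)
    return np.array([k*(X+Z),k*(Z-X),Y])
print("clip",loc(tri({"top":T(99,130),"scene":S(515,390)})),"red",loc(tri({"top":T(134,129),"scene":S(478,400)})))
E
```

```text
[0.2733] 1.5016830190995165
clip [0.2732 0.0148 0.1842] red [0.2735 0.0224 0.1529]
```

The two are level within about 1 mm. I'll back off down the slope, then out.

Request:
apply_moves(
  steps=[
    {"tx": -0.2,"ty": 0,"tz": 0,"wx": 0,"wy": 0,"wz": 0,"hand": 1},
    {"tx": -0.4,"ty": 0,"tz": 0,"wx": 0,"wy": 0,"wz": 0,"hand": 1},
    {"tx": -0.6,"ty": 0,"tz": -0.3,"wx": 0,"wy": 0,"wz": 0,"hand": 1},
    {"tx": -0.6,"ty": 0,"tz": -0.8,"wx": 0,"wy": 0,"wz": 0,"hand": 1},
    {"tx": -0.6,"ty": 0,"tz": -1.3,"wx": 0,"wy": 0,"wz": 0,"hand": 1},
    {"tx": -0.6,"ty": 0,"tz": -1.8,"wx": 0,"wy": 0,"wz": 0,"hand": 1},
    {"tx": -0.6,"ty": 0,"tz": -2,"wx": 0,"wy": 0,"wz": 0,"hand": 1},
    {"tx": -0.6,"ty": 0,"tz": -2,"wx": 0,"wy": 0,"wz": 0,"hand": 1},
  ],
)

```text
time: 5.42
tcp_pos: [0.479, -0.1522, 0.2882]
tool_rot: [0.906, 0.062, 0.417, -0.028]
force: [0.1, -0.6, 0.7]
gripper_width: 0.0005
gripper_force: 0.0
```

```bash
python3 - <<'E'
from h import *
import cv2
where()
t=env.read_camera("top")[110:290,150:360]; s=env.read_camera("scene")[100:290,100:350]
cv2.imwrite("pics/f.png",np.hstack([cv2.resize(t,(399,342)),cv2.resize(s,(400,304))[:] if 0 else cv2.resize(s,(400,342))]))
E
```

```text
t 5.4167 tip s,out,y [ 0.21    0.0811 -0.056 ] tilt 49.47146042582614 F [ 0.1483 -0.6047  0.6862] q [-0.795  -0.7963  2.0446  0.676   1.3443  0.6746]
```

View pics/f.png

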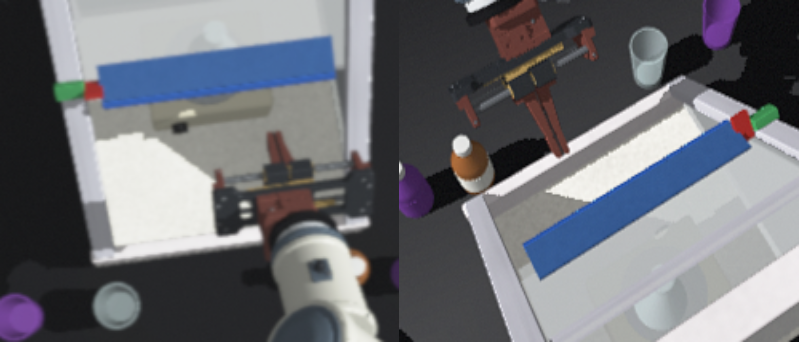

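The gripper is out and clear. The pointer (94,90) is level with the clip (71,91) in the left image, and the bottle, beaker and flask stand where they were. Handing in.

```bash
python3 -c "
from plant import env
print(env.finish_job())"
```

```text
the job is handed in; nothing more can be done
None
```

I pushed the window up with closed fingertips under the lip until the red pointer was level with the green clip, within about 1 mm by camera. The arm then backed clear, and the job was handed in at about 5.5 s; no verdict was returned.

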